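Clip a bare test strip into the clipboard

ROBOT

A 6-joint arm with a two-finger parallel gripper is mounted at the origin on the work surface. World frame = base frame: x ahead of the robot, y to its left, z up, the work surface at z = 0. Lengths are in mm, angles in degrees, forces in N, time in s.
With the tool pointing down it reaches from about 350 to 850 mm from the base axis. Payload 8.1 kg.
Tool frame: the origin (TCP) lies at the centre of the arm's flange, where the gripper is bolted on; the fingertips stand 173 mm ahead of it and the grasp point (between the pads) lies 155 mm ahead of it; z points along the fingers, y is the line along which they close (so a half turn about z gives the same grasp; the last joint's range is limited). The gripper opens to 85 mm and grips with 20 to 120 N. Pads are 22 mm wide; open, the fingers measure 114 mm over their backs; the gripper's body (76 mm by 85 mm) begins 54 mm behind the grasp point. The pads swing forward as they close: fully open they stand 13 mm farther back than shut.
Start: joints at [65.352, 7.471, 85.268, -0, 87.261, -4.893], TCP at [202.784, 564.699, 404.692] pointing down, gripper open.
Joint ranges: [-169.43, 169.43], [-51.17, 129.36], [1.28, 143.12], [-76.62, 256.62], [0, 156.53], [-152.29, 152.29]. Speed limits (degrees/s): [136.94, 136.94, 159.86, 180, 180, 180].

INTERFACE

Orientations are given as [roll, pitch, yaw] about the fixed x, y, z axes, in that order (R = Rz(yaw) Ry(pitch) Rx(roll)).
In Python, from bench import * gives the robot as it stands.
- The arm moves only by the shell command python3 -m jog 'ROWS' [FORCE]. ROWS is text: rows parted by semicolons, each of 7 numbers parted by spaces: the shift along the tool's x, y, z scaled (see below), then the turn, a rotation vector about the tool's x, y, z scaled (see below), then the closure, from -1 (fully open) to 1 (shut). In form: tx ty tz wx wy wz hand; .... A call has 1 to 5 rows; each row shifts and turns the commanded pose from where the row before left it, along the tool's axes as they then stand; what a row does not reach is not made up. The controller multiplies each number of a shift by 0.1 m and each number of a turn by 60 degrees. A row lasts 1/8 s, in which the tool goes at most 62.5 mm and 10.7 degrees, less where a joint would pass 70% of its speed; a pose out of reach is approached as far as the arm can. A call with a number of a shift or a turn outside -1 to 1 is refused whole. A call with a gripper value outside its range is refused whole. The fingers move at their own pace and stop on an object; FORCE is the grip in N (left out, the last holds). Time passes only in rows, so rows that do not move let the fingers close. It gives the time, the measured TCP pose, the force, the opening and the grip force at its end, in the units of the state.
- sense(): the state, without advancing time (a new reading comes with each control period).
- snapshot(name): name is "scene" or "top" or "wrist"; returns a dict with "img" (480x640x3 uint8, red, green, blue), "fx", "fy", "cx", "cy" (pixels), "extrinsics" (4x4, takes a point from camera to world coordinates). Camera axes: x right, y down, z forward; pixel columns grow to the right and rows downward; lengths in mm; the calibration is good to about 2 mm. A picture is of the moment at which its call begins. There is no depth.
- hand_in(): hands the job in; it is judged then, once.
The state is a dict: "time": time; "joint_pos": joint angles; "qd": joint speeds; "joint_efforts": joint torques, N m; "tool_pos": TCP position; "tcp_rot": TCP orientation; "ft_force": force on the tool from outside, world axes, zero at the start; "wrist_torque": the same for the moment, N m; "finger_gap": finger opening in mm; "grip_force": force on a finger pad.
Only numpy, scipy, OpenCV 4.12 (cv2) and the standard library are available. Lean on these libraries where they do the work, as an engineer would, in place of code of your own. Each camera call takes 0.05 s, during which the arm holds its last target. There are 200 camera calls.

TASK

Get the bare wooden test strip ready for painting by clipping it into the clipboard: with one fingertip hold the clip's lever down so that the jaw stands open, and with the other fingertip push the strip in under the jaw until it lies square and fully home against the stop; then let the lever up so that the jaw grips the strip, and move clear. Only press and push, do not pick the strip up, and leave the other things where they are.

Things in the scene. Friction and masses are not known exactly. Their poses are not given: they have to be found in the camera images.
- clipboard: brown hardboard clipboard 315 x 230 x 4 mm, taped to the table by its corners so that it does not shift; board face 4 mm above the table. Origin at the centre of its underside; x runs along its length towards the steel lever clip at its +x end, y across, z up. The paper with colour fields on it is only a picture
- clip_pin (a point): middle of the clip's hinge pin, which runs along the clipboard's y at its x = 100 mm, 12 mm above the board face. The clip is 108 mm wide and up to 18 mm high here; the jaw faces -x and the tail lever with the thumb pad points to +x. Axes as the clipboard's
- jaw_lip (a point): middle of the lower edge of the jaw's lip, 100 mm wide. Closed, it stands on the board at x = 79 mm of the clipboard and blocks the strip (front of the lip at 78 mm); wide open it is about 15 mm above the board face at x = 76 mm. The strip goes in beneath it, moving to +x
- clip_stop (a point): foot of the stop's front face, at the board face: an upstand 8 mm high and 100 mm wide under the jaw, at x = 89 mm of the clipboard. The strip is home when its long edge lies along it. Axes as the clipboard's
- thumb_pad (a point): middle of the top of the black thumb pad on the tail lever, 56 mm wide, 42 mm long, reaching from 6 to 48 mm beyond the hinge pin when down. Closed, it slopes up away from the hinge by 0.65 rad, its tip about 35 mm above the board face; at 0.65 rad of lever angle it lies level, its top 5 mm above the board face
- clip_lever (a joint): angle of the clip lever: 0 closed with the jaw's lip on the board, 0.70 rad fully pressed (tip of the pad on the board). A spring returns it: about 3 N at the middle of the pad to begin to move it, about 6 N when fully down. A fingertip does not slide easily on the pad: better kept in place. The jaw is clear of the strip's top above about 0.44; with the strip gripped it rests at about 0.39
- bare_strip_mid (a point): centre of the bare plywood test strip to be clipped, 32 x 90 x 9 mm (x, y, z), mass about 30 g, loose, lying flat on the board between the clip and the lower part of the board, its 90 mm side roughly across the board. The point is 4.5 mm above the board face; home, it lies 16 mm before the stop, at x = 73 mm of the clipboard, with its x axis along the clipboard's
- painted_strip_mid (a point): bystander: a strip of the same size as the bare one but painted green, lying on the lower part of the clipboard; centre of the strip
- sanding_block: bystander: cork sanding block 60 x 100 x 32 mm lying on the lower part of the clipboard; origin at the centre of its underside
- paint_can: bystander: white and blue paint can, 99 mm across, 111 mm tall; origin at the centre of its underside
- paint_brush: bystander: flat paint brush 210 mm long lying on the table; origin under its middle
- tape_roll: bystander: roll of masking tape lying flat, 104 mm across, 25 mm high; origin at the centre of its underside
- water_bottle: bystander: clear water bottle with a red cap, 84 mm across, 290 mm tall; origin at the centre of its underside
- pencil_case: bystander: black pencil case 75 x 200 x 50 mm; origin at the centre of its underside
Mind the look-alikes: they are no part of the job. Of the things like the part that bears bare_strip_mid, leave any that is pink or purple; of the rest the smaller one is meant.

How it is judged (in metres and radians):
On the way, in this order (a step that is already met when the one before it is completed fails the run):
1. a fingertip holds the lever down (beyond 0.44 rad) while the bare strip has not yet gone in under the jaw (contact force between the fingers and clip_lever above 0.3 N and value of joint clip_lever above 0.44 rad and x of bare_strip_mid in the frame of clipboard below 0.064 m), for 0.1 s.
2. with the lever still held down (beyond 0.42 rad) by a fingertip, the strip is pushed home under the jaw (contact force between the fingers and clip_lever above 0.3 N and value of joint clip_lever above 0.42 rad and x of bare_strip_mid in the frame of clipboard above 0.0685 m and angle between the x axis of bare_strip_mid and the x axis of clipboard, either way round below 0.09 rad), for 0.1 s.
At the end, for the whole second after the job is handed in: the bare strip lies flat and at rest on the board with its edge against the stop (its centre at most 4.5 mm short of home, turned by less than 0.09 rad), the lever is let go and the jaw grips the strip (lever between 0.34 and 0.44 rad, jaw pressing with more than 1 N) (x of bare_strip_mid in the frame of clipboard above 0.0685 m and angle between the x axis of bare_strip_mid and the x axis of clipboard, either way round below 0.09 rad and value of joint clip_lever between 0.34 and 0.44 rad and angle between bare_strip_mid's own z axis and vertical below 0.08 rad and z of bare_strip_mid in the frame of clipboard below 0.011 m and contact force between bare_strip and clip_lever above 1 N and linear speed of bare_strip below 0.01 m/s); the robot touches nothing.
It fails at once if the bare strip is lifted more than 12 mm off the board or tipped (z of bare_strip_mid in the frame of clipboard above 0.0205 m or angle between bare_strip_mid's own z axis and vertical above 0.4 rad).
It fails at once if a bystander is moved more than 20 mm (distance of any of painted_strip_mid, sanding_block, paint_can, paint_brush, tape_roll, water_bottle, pencil_case from where it was at the start of the episode above 0.02 m).
It also fails if it takes over 54 s, if anything falls off the work surface, if the arm or the gripper's body presses on something with over 40 N, if the wrist force passes 120 N, or if a joint passes its speed limit or range.

## Working session

There is one attempt and no reset: what is moved stays moved. The work goes in short steps, Python scripts to look and compute and a shell command to move; the robot and the scene stay as the last step left them, time stands still between calls to the robot, and variables do not carry over. Pictures are saved under pics/ and viewed, at most 10 in all, crops included, and the job is handed in when it is done.

```bash
mkdir -p pics; ls; python3 - <<'E'
from bench import *
import cv2,numpy as np
print(sense())
for n in("top","scene"):
    s=snapshot(n); cv2.imwrite(f"pics/{n}0.png",s["img"][:,:,::-1]); print(n,s["fx"],s["cx"],s["cy"],np.round(s["extrinsics"],3).tolist())
E
```

```text
pics
{'time': 0.0, 'joint_pos': array([ 6.53505358e+01,  7.51544344e+00,  8.53319782e+01, -5.26174336e-05,
        8.72606338e+01, -4.89191743e+00]), 'qd': array([ 0.05300815,  0.00614016, -0.01404036, -0.13198367,  0.02085721,
       -0.02455432]), 'joint_efforts': array([ 2.36059517e-03, -5.69399393e+01, -5.00555634e+01,  3.35361494e-05,
        1.44887177e-02,  6.63184665e-05]), 'tool_pos': array([202.69222991, 564.47237636, 403.61475783]), 'tcp_rot': array([-1.79892334e+02, -9.16221099e-03,  1.60242447e+02]), 'ft_force': array([ 0.75644088, -0.18161965, -0.20956367]), 'wrist_torque': array([-0.01477713,  0.01705841,  0.00449922]), 'grip_force': 0.0, 'finger_gap': 85.22961056628857}
top 609.0028968104095 328.1376301409211 242.42693747899574 [[-0.022, -0.998, 0.051, 509.471], [-0.999, 0.02, -0.025, 32.775], [0.024, -0.052, -0.998, 1443.881], [0.0, 0.0, 0.0, 1.0]]
scene 499.66551014319515 317.14295896844015 239.49885084294354 [[0.007, 0.832, -0.555, 1321.923], [1.0, -0.001, 0.01, 5.466], [0.007, -0.555, -0.832, 1131.948], [0.0, 0.0, 0.0, 1.0]]
```

View pics/top0.png

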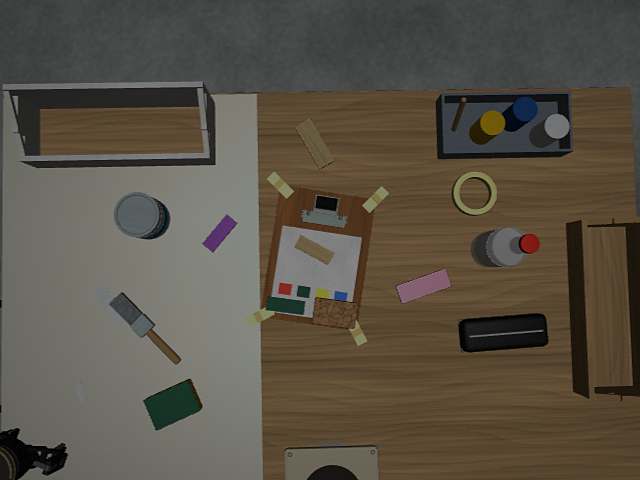

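View pics/scene0.png

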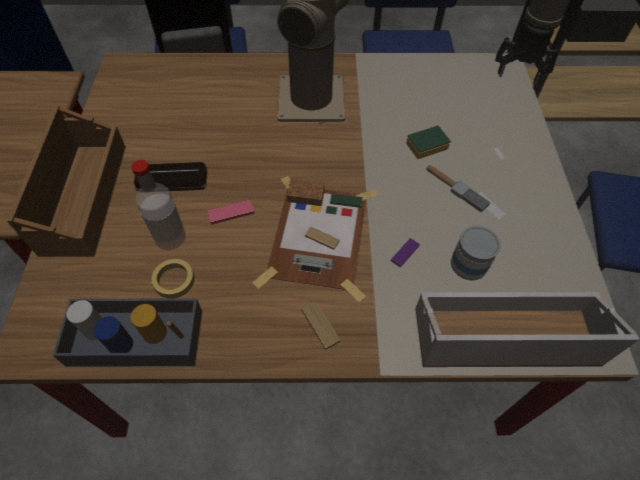

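The candidates, in top-view pixels, are the wood strip on the board (314,249), a larger wood piece off the board (315,143), a pink one (424,285) and a purple one (220,233). With pink and purple out, the smaller bare piece at (314,249) fits, and I'll confirm it in a crop while measuring.

```bash
cat > h.py <<'E'
from bench import *
import cv2,numpy as np
def ray(s,uv,z):
    E=np.array(s["extrinsics"]);uv=np.atleast_2d(uv).astype(float)
    d=np.c_[(uv[:,0]-s["cx"])/s["fx"],(uv[:,1]-s["cy"])/s["fy"],np.ones(len(uv))]@E[:3,:3].T
    return E[:3,3]+d*((z-E[2,3])/d[:,2])[:,None]
def proj(s,P):
    E=np.array(s["extrinsics"]);c=(np.atleast_2d(P)-E[:3,3])@E[:3,:3]
    return np.c_[s["fx"]*c[:,0]/c[:,2]+s["cx"],s["fy"]*c[:,1]/c[:,2]+s["cy"]]
E
python3 - <<'E'
from h import *
s=snapshot("top");im=s["img"];c=im[165:345,245:405,::-1]
cv2.imwrite("pics/c1.png",cv2.convertScaleAbs(cv2.resize(c,None,fx=3.3,fy=3.3,interpolation=cv2.INTER_CUBIC),alpha=1.5))
hsv=cv2.cvtColor(im,cv2.COLOR_RGB2HSV)
for p in [(314,249),(300,205),(345,300),(275,260),(320,165),(300,240),(315,143)]: print(p,im[p[1],p[0]],hsv[p[1],p[0]])
E
```

```text
(314, 249) [108  94  66] [ 20  99 108]
(300, 205) [78 51 29] [ 13 160  78]
(345, 300) [ 39  76 137] [109 182 137]
(275, 260) [79 47 24] [ 13 178  79]
(320, 165) [98 85 59] [ 20 101  98]
(300, 240) [103  90  63] [ 20  99 103]
(315, 143) [96 83 58] [ 20 101  96]
```

View pics/c1.png

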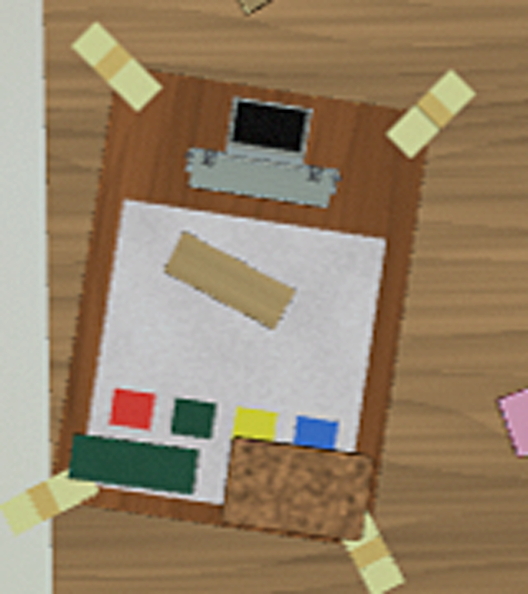

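The crop confirms a plain plywood strip at crop (230,280), which is full image (314,249). The clip is at crop (262,178) and the pad at (268,125). Next I'll measure the poses.

```bash
python3 - <<'E'
from h import *
s=snapshot("top");im=s["img"];hsv=cv2.cvtColor(im,cv2.COLOR_RGB2HSV)
H,S,V=[hsv[...,i].astype(int) for i in range(3)]
roi=np.zeros(H.shape,bool);roi[165:345,262:390]=1
def rect(m,z,name):
    n,l,st,_=cv2.connectedComponentsWithStats((m&roi).astype(np.uint8))
    k=1+np.argmax(st[1:,4]);ct=cv2.findContours((l==k).astype(np.uint8),0,1)[0][0]
    b=cv2.boxPoints(cv2.minAreaRect(ct));P=ray(s,b,z)[:,:2]
    e=P[1]-P[0],P[2]-P[1]
    print(name,st[k,4],"px",np.round(b.mean(0),1),"c",P.mean(0).round(1),"sides",[round(float(np.linalg.norm(x)),1) for x in e],"ang",[round(float(np.degrees(np.arctan2(x[1],x[0]))),1) for x in e])
    return ct
print("table",hsv[230,400],hsv[300,380], "paper",hsv[260,295])
print("tbl S stats",np.percentile(S[165:345,392:402],[1,50,99]))
rect(S>125,4,"board")
rect((S>80)&(S<125)&(H>15)&(H<25)&(V>80)&(np.indices(H.shape)[0]>230)&(np.indices(H.shape)[0]<270)&(np.indices(H.shape)[1]<340),13,"strip")
rect((S<60)&(V<40),25,"pad")
rect((S<60)&(V>85)&(np.indices(H.shape)[0]>226)&(V<200),4,"paper")
rect((S<90)&(np.indices(H.shape)[0]<229)&(V>60)&(np.indices(H.shape)[0]>190),20,"clip")
E
```

```text
table [ 17 115 102] [ 17 111 103] paper [100   6 134]
tbl S stats [ 64. 115. 123.]
board 5870 px [317.6 257.5] c [549.5  21.6] sides [316.6, 233.6] ang [-9.2, -99.4]
strip 485 px [313.9 249.7] c [566.9  30.3] sides [30.7, 87.9] ang [-29.1, -119.3]
pad 157 px [326.  202.9] c [ 6.754e+02 -3.000e-01] sides [29.2, 48.1] ang [-9.9, -99.9]
paper 4743 px [315.2 274.1] c [509.9  28.3] sides [204.8, 192.3] ang [-9.6, -99.8]
clip 683 px [325.1 210. ] c [659.3   2.1] sides [68.6, 108.3] ang [-9.8, -99.9]
```

```bash
cat > go.py <<'E'
# usage: go.py bx by tcpz yaw : remaining shift (x0.1m) and turn (x60deg) in present tool axes; and present pose in board frame
import sys;from h import *;from scipy.spatial.transform import Rotation as R
C=np.array([549.5,21.6,4]);B=R.from_euler('z',-9.6,degrees=True)
s=sense();T=R.from_euler('xyz',s["tcp_rot"],degrees=True);p=s["tool_pos"]
q=B.inv().apply(p-C);print("t",s["time"],"board",q.round(1),"rot",s["tcp_rot"].round(1),"F",B.inv().apply(s["ft_force"]).round(1),"gap",round(s["finger_gap"],1))
if len(sys.argv)>1:
    a=list(map(float,sys.argv[1:]));g=B.apply([a[0],a[1],0])+C;g[2]=a[2]
    tilt=a[4] if len(a)>4 else 0
    G=R.from_euler('z',a[3],degrees=True)*R.from_euler('x',180+tilt,degrees=True)
    print("shift",(T.inv().apply(g-p)/100).round(3),"turn",np.degrees((T.inv()*G).as_rotvec()/60).round(3))
E
python3 -m jog '0 0 0 0 0 -0.17 -1;-0.38 -0.46 0 0 0 0 -0.5;-0.38 -0.46 0 0 0 0 0;-0.38 -0.46 0 0 0 0 0;-0.38 -0.46 0 0 0 0 0'; python3 -m jog '-0.38 -0.46 0 0 0 0 0;-0.38 -0.46 0 0 0 0 0;-0.38 -0.46 0 0 0 0 0;-0.38 -0.46 0 0 0 0 0;0 0 0 0 0 0 0'; python3 go.py -36 11.5 230 170.4
```

```text
time: 0.82
tool_pos: [322.6, 356.3, 404.6]
tcp_rot: [180.0, 0.0, 170.5]
ft_force: [0.4, -0.7, -0.0]
finger_gap: 42.9
grip_force: 0.0
time: 1.45
tool_pos: [442.9, 147.9, 404.6]
tcp_rot: [-179.9, 0.0, 170.1]
ft_force: [-0.8, 1.3, 0.3]
finger_gap: 43.1
grip_force: 0.0
t 1.45 board [-126.2  106.8  400.6] rot [-179.9    0.   170.1] F [-1.1  1.1  0.3] gap 43.1
shift [-0.906 -0.946  1.747] turn [-0.001  0.    -0.005]
```

```bash
python3 -m jog '-0.4 -0.42 0 0 0 -0.005 0;-0.4 -0.42 0 0 0 0 0;-0.1 -0.1 0.5 0 0 0 0;0 0 0.6 0 0 0 0;0 0 0.6 0 0 0 0' >/dev/null; python3 -m jog '0 0 0.15 0 0 0 0;0 0 0 0 0 0 0' >/dev/null; python3 go.py -36 11.5 185 170.4
python3 - <<'E'
from h import *
for n in("scene","wrist"):
    s=snapshot(n);im=s["img"][:,:,::-1]
    cv2.imwrite(f"pics/{n}1.png",cv2.convertScaleAbs(cv2.resize(im[150:310,250:390],None,fx=3.7,fy=3.7,interpolation=cv2.INTER_CUBIC) if n=="scene" else im,alpha=1.5))
E
```

```text
t 2.325 board [-38.   16.9 215.8] rot [-1.800e+02 -1.000e-01  1.708e+02] F [ 0.7  0.1 -0.4] gap 43.0
shift [-0.021 -0.054  0.348] turn [-0.    -0.001  0.006]
```

View pics/wrist1.png

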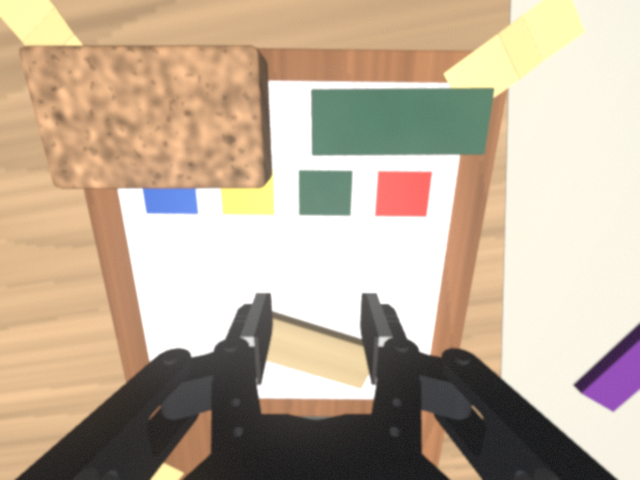

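The wrist view shows both fingertips, at (265,295) and (370,295), spanning the strip on its robot side with the bystanders clear. I'll descend and probe for the board.

```bash
python3 -m jog '-0.02 -0.05 0.33 0 0 0 0;0 0 0.05 0 0 0 0;0 0 0 0 0 0 0'>/dev/null; python3 go.py; for i in 1; do python3 -m jog '0 0 0.02 0 0 0 0;0 0 0 0 0 0 0'; done >/dev/null; python3 go.py -36 11.5 178 170.4;  python3 -m jog '0 0 0.02 0 0 0 0;0 0 0 0 0 0 0'>/dev/null; python3 go.py
```

```text
t 2.8 board [-35.1  11.5 179.3] rot [1.800e+02 1.000e-01 1.707e+02] F [0.2 0.3 0.6] gap 42.8
t 3.05 board [-35.3  11.4 176.6] rot [1.800e+02 1.000e-01 1.707e+02] F [ 0.2  0.  -0. ] gap 42.8
shift [0.007 0.001 0.026] turn [0.    0.001 0.006]
t 3.3 board [-35.9  11.3 173.6] rot [-180.    -0.   170.7] F [-0.4  0.2  0.7] gap 42.9
```

```bash
python3 -m jog '0 0 0.02 0 0 0 0;0 0 0 0 0 0 0'>/dev/null; python3 go.py; python3 -m jog '0 0 0.015 0 0 0 0;0 0 0 0 0 0 0'>/dev/null; python3 go.py;
```

```text
t 3.55 board [-35.7  11.2 171.6] rot [-180.    -0.   170.7] F [-0.7 -0.  -0.4] gap 42.7
t 3.8 board [-35.7  11.3 171.5] rot [-180.    -0.   170.7] F [-8.2 -1.9 17.1] gap 42.8
```

```bash
python3 -m jog '0 0 -0.04 0 0 0 0;-0.1 0 0 0 0 0.006 0;-0.1 0 0 0 0 0 0;-0.1 0 0 0 0 0 0;-0.1 0 0 0 0 0 0'>/dev/null;python3 -m jog '-0.08 0 0 0 0 0 0;0 0 0 0 0 0 0'>/dev/null; python3 go.py
cat > look.py <<'E'
from h import *;import sys
f=sys.argv[1];n=sys.argv[2];x0,y0,x1,y1=map(int,sys.argv[3:7]);s=snapshot(n);im=s["img"][y0:y1,x0:x1,::-1]
k=min(800/(x1-x0),600/(y1-y0));cv2.imwrite(f"pics/{f}.png",cv2.convertScaleAbs(cv2.resize(im,None,fx=k,fy=k,interpolation=cv2.INTER_CUBIC),alpha=1.5))
E
python3 look.py w2 wrist 0 0 640 480
```

```text
t 4.675 board [ 12.8  11.3 174.2] rot [180.    0.  170.4] F [-0.1 -0.8 -0.9] gap 43.0
```

View pics/w2.png

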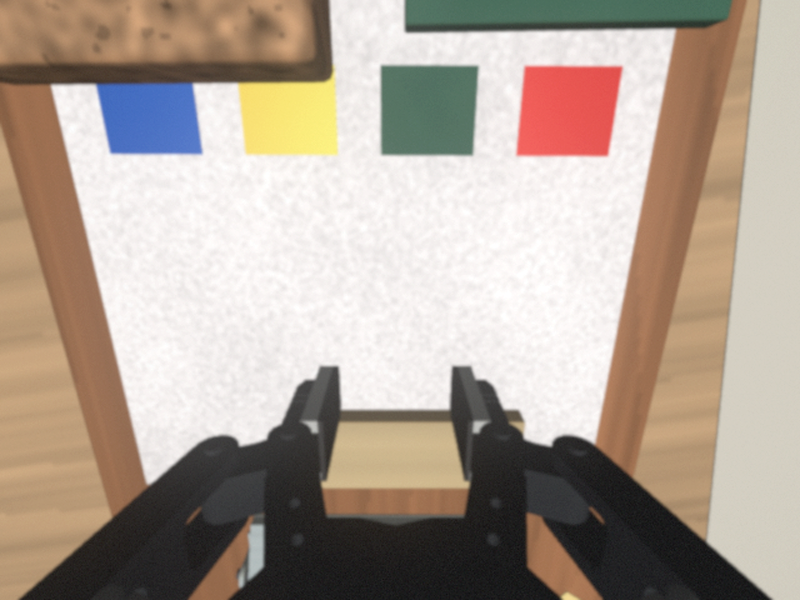

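The wrist view shows the strip square against both fingers: rear edge at row 415, right end at column 520, which puts its centre about 1.5 mm left of the tool axis. I'll push it on to just before the lip, then lift and turn.

```bash
python3 -m jog '-0.08 0 0 0 0 0 0;-0.08 0 0 0 0 0 0;0 0 0 0 0 0 0;0.1 0 0 0 0 0 0;0 0 -0.6 0 0 0 -1'; python3 -m jog '0.5 0 -0.3 0 0 0 -1;0.5 0 0 0 0 0 -1;0.5 0 0 0 0 0 -1;0.5 0 0 0 0 0 -1;0 0 0 0 0 0 -1'>/dev/null; python3 go.py
python3 - <<'E'
from h import *
from scipy.spatial.transform import Rotation as R
C=np.array([549.5,21.6,4]);B=R.from_euler('z',-9.6,degrees=True)
s=snapshot("top");im=s["img"];hsv=cv2.cvtColor(im,cv2.COLOR_RGB2HSV);H,S,V=[hsv[...,i].astype(int) for i in range(3)]
P=np.array([[90,60],[90,-60],[30,-60],[30,60]])
q=proj(s,B.apply(np.c_[P,np.full(4,9.)])+C)
m=np.zeros(H.shape,np.uint8);cv2.fillPoly(m,[q.astype(np.int32)],1)
m&=((S>80)&(S<125)&(H>15)&(H<25)&(V>70)).astype(np.uint8)
n,l,st,_=cv2.connectedComponentsWithStats(m);k=1+np.argmax(st[1:,4]);b=cv2.boxPoints(cv2.minAreaRect(cv2.findContours((l==k).astype(np.uint8),0,1)[0][0]))
W=B.inv().apply(ray(s,b,13)-C);print(st[k,4],W.round(1),W.mean(0))
x,y=q.min(0).astype(int)-25;x2,y2=q.max(0).astype(int)+25
cv2.imwrite("pics/t3.png",cv2.convertScaleAbs(cv2.resize(im[y:y2,x:x2,::-1],None,fx=5,fy=5,interpolation=cv2.INTER_CUBIC),alpha=1.5));print(x,y,x2,y2)
E
```

```text
time: 5.35
tool_pos: [565.1, 30.0, 232.6]
tcp_rot: [-179.9, -0.7, 170.4]
ft_force: [1.4, 0.5, 0.4]
finger_gap: 59.6
grip_force: 0.0
t 5.975 board [-185.7   11.2  262.5] rot [-1.800e+02 -1.000e-01  1.705e+02] F [0.7 0.5 0.3] gap 85.5
491 [[ 40.8  61.6   9. ]
 [ 72.2  61.7   9. ]
 [ 72.1 -28.2   9. ]
 [ 40.6 -28.1   9. ]] [56.42487081 16.73336365  9.        ]
269 190 373 273
```

View pics/t3.png

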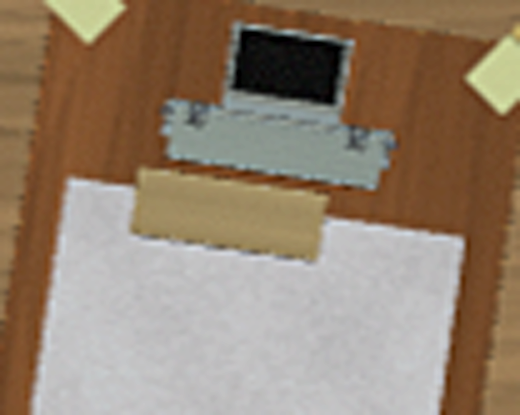

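The top view shows the strip square at board x = 56 but 17 mm off-centre in y: left end at crop (135,200), clip centre at about (275,140). I'll nudge its left end towards the centre with the closed fingers.

```bash
python3 -m jog '-0.4 0.13 0 0 0 0 1;-0.4 0.13 0 0 0 0 1;-0.4 0.13 0 0 0 0 1;-0.4 0.13 0 0 0 0 1;-0.4 0.13 0 0 0 0 1'>/dev/null; python3 -m jog '-0.4 0.14 0 0 0 0 1;0 0 0.5 0 0 0 1;0 0 0 0 0 0 1'>/dev/null; python3 go.py 56.5 90 181 170.4
```

```text
t 7.025 board [ 56.6  89.7 208.6] rot [-179.9   -0.5  170.4] F [-1.2  0.7 -0.3] gap 0.3
shift [-0.002  0.004  0.316] turn [-0.002 -0.009 -0.   ]
```

```bash
python3 -m jog '0 0 0.15 0 -0.009 0 1;0 0 0.14 0 0 0 1;0 0 0 0 0 0 1'>/dev/null; python3 go.py; python3 -m jog '0 0 0.02 0 0 0 1;0 0 0 0 0 0 1'>/dev/null; python3 go.py;python3 -m jog '0 0 0.02 0 0 0 1;0 0 0 0 0 0 1'>/dev/null; python3 go.py
```

```text
t 7.4 board [ 57.8  90.1 184.4] rot [-180.     0.5  170.4] F [ 0.5 -0.3 -0.1] gap -0.0
t 7.65 board [ 58.6  90.3 183.9] rot [180.    0.6 170.4] F [-0.2  0.4  0.8] gap 0.2
t 7.9 board [ 58.4  90.3 181.2] rot [-180.     0.5  170.4] F [0.3 0.4 0.1] gap 0.2
```

```bash
python3 -m jog '0.01 0 0.03 0 0.009 0 1;0 0 0 0 0 0 1;0 0 0 0 0 0 1'>/dev/null; python3 go.py; python3 -m jog '0 0 0.02 0 0 0 1;0 0 0 0 0 0 1'>/dev/null; python3 go.py
```

```text
t 8.275 board [ 57.4  90.3 178.1] rot [-180.    -0.   170.4] F [ 0.1 -0.6 -0.3] gap 0.0
t 8.525 board [ 57.3  90.3 175.9] rot [-180.    -0.   170.4] F [0.3 0.6 0.4] gap -0.4
```

```bash
python3 -m jog '0.008 -0.08 0 0 0 0 1;0 -0.08 0 0 0 0 1;0 -0.08 0 0 0 0 1;0 -0.05 0 0 0 0 1;0 0 0 0 0 0 1'>/dev/null; python3 go.py; python3 -m jog '0 0.08 0 0 0 0 1;0 0 -0.5 0 0 0 1;0.5 0 -0.3 0 0 0 -1;0.6 0 0 0 0 0 -1;0.6 0 0 0 0 0 -1'>/dev/null;  python3 -m jog '0.6 0 0 0 0 0 -1;0.2 0 0 0 0 0 -1;0 0 0 0 0 0 -1'>/dev/null; python3 go.py
cat > strip.py <<'E'
from h import *
from scipy.spatial.transform import Rotation as R
C=np.array([549.5,21.6,4]);B=R.from_euler('z',-9.6,degrees=True)
s=snapshot("top");im=s["img"];hsv=cv2.cvtColor(im,cv2.COLOR_RGB2HSV);H,S,V=[hsv[...,i].astype(int) for i in range(3)]
P=np.array([[90,70],[90,-70],[25,-70],[25,70]])
q=proj(s,B.apply(np.c_[P,np.full(4,9.)])+C)
m=np.zeros(H.shape,np.uint8);cv2.fillPoly(m,[q.astype(np.int32)],1)
m&=((S>80)&(S<125)&(H>15)&(H<25)&(V>70)).astype(np.uint8)
n,l,st,_=cv2.connectedComponentsWithStats(m);k=1+np.argmax(st[1:,4]);b=cv2.boxPoints(cv2.minAreaRect(cv2.findContours((l==k).astype(np.uint8),0,1)[0][0]))
W=B.inv().apply(ray(s,b,13)-C);print(st[k,4],W[:,:2].round(1).tolist(),W.mean(0).round(1))
E
python3 strip.py
```

```text
t 9.15 board [ 56.7  60.7 176.2] rot [-180.     0.   170.3] F [-0.5  0.2  0.1] gap -0.1
t 10.15 board [-194.4   70.   256.4] rot [1.800e+02 1.000e-01 1.705e+02] F [0.8 0.  0.6] gap 85.5
491 [[40.7, 53.9], [72.2, 54.0], [72.2, -35.6], [40.7, -35.5]] [56.5  9.2  9. ]
```

The strip is now at x = 56.5, y = 9 and square, which is good enough. I'll turn the tool so the finger line runs along the board's x, with a slight tilt that puts the pushing finger lower.

```bash
python3 -m jog '0 0 0 0 0 0.17 -1;0 0 0 0 0 0.17 -1;0 0 0 0 0 0.17 -1;0 0 0 0 0 0.17 -1;0 0 0 0 0 0.17 -1'>/dev/null;python3 -m jog '0 0 0 0 0 0.17 -1;0 0 0 0 0 0.17 -1;0 0 0 0 0 0.17 -1;0 0 0 -0.04 0 0.14 -1;0 0 0 0 0 0 -1'>/dev/null; python3 go.py 73 8 214 80.4 -2.5
```

```text
t 11.45 board [-192.4   69.6  256.6] rot [177.6  -0.2  80.4] F [-0.3  0.   0. ] gap 85.5
shift [-0.618  2.632  0.576] turn [-0.001 -0.003  0.   ]
```

```bash
python3 -m jog '-0.12 0.53 0 0 0 0 -1;-0.12 0.53 0 0 0 0 -1;-0.12 0.53 0 0 0 0 -1;-0.12 0.53 0 0 0 0 -1;-0.12 0.51 0 0 0 0 -1'>/dev/null;python3 -m jog '0 0 0.25 0 0 0 -1;0 0 0.3 0 0 0 -1;0 0 0 0 0 0 -1'>/dev/null; python3 go.py 73 8 190 80.4 -2.5; python3 look.py w4 wrist 0 0 640 480
```

```text
t 12.45 board [ 70.7   9.  208.3] rot [ 1.78e+02 -1.00e-01  8.05e+01] F [ 0.1 -0.6  0.2] gap 85.1
shift [-0.01   0.015  0.223] turn [-0.008 -0.002  0.002]
```

View pics/w4.png

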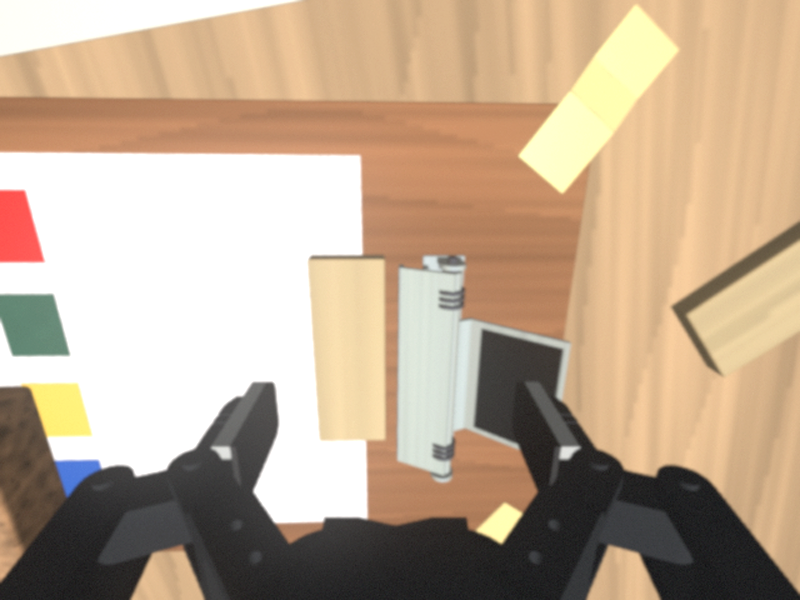

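The wrist view shows the left finger at (270,400), behind the strip's rear edge near column 312, and the right finger at (535,400) over the pad. I'll fine-adjust and press down in small steps.

```bash
python3 -m jog '-0.01 0.02 0.15 -0.008 0 0 -1;0 0 0.08 0 0 0 -1;0 0 0 0 0 0 -1'>/dev/null; python3 go.py 73 8 183 80.4 -2.5; python3 -m jog '0 0 0.05 0 0 0 -1;0 0 0 0 0 0 -1'>/dev/null; python3 go.py  73 8 178 80.4 -2.5; python3 -m jog '0 0 0.05 0 0 0 -1;0 0 0 0 0 0 -1'>/dev/null; python3 go.py  73 8 175 80.4 -2.5
```

```text
t 12.875 board [ 74.3   8.5 188.5] rot [177.2  -0.2  80.4] F [-0.5 -1.   0.2] gap 85.3
shift [-0.005 -0.018  0.094] turn [ 0.005 -0.003  0.   ]
t 13.125 board [ 75.1   8.6 184.4] rot [177.1  -0.2  80.4] F [-0.6 -0.2  2.3] gap 85.4
shift [-0.006 -0.026  0.102] turn [ 0.007 -0.003 -0.   ]
t 13.375 board [ 75.4   8.6 179.2] rot [177.1  -0.2  80.4] F [-0.2  0.1  2.8] gap 85.5
shift [-0.006 -0.028  0.081] turn [ 0.007 -0.003 -0.   ]
```

```bash
python3 -m jog '0 0 -0.08 0 0 0 -1;0 -0.06 0 0.006 0 0 -1;0 0 0 0 0 0 -1'>/dev/null; python3 go.py 71 8 183 80.4 -2.5; python3 -m jog '0 0 0.05 0 0 0 -1;0 0 0.05 0 0 0 -1;0 0 0 0 0 0 -1'>/dev/null; python3 go.py  71 8 172 80.4 -2.5; python3 look.py w5 wrist 100 100 640 480
```

```text
t 13.75 board [ 68.2   8.5 186.6] rot [177.5  -0.2  80.4] F [-0.2 -0.3 -0.3] gap 85.4
shift [-0.005  0.024  0.077] turn [-0.001 -0.003 -0.   ]
t 14.125 board [ 69.3   8.5 176.5] rot [177.5  -0.2  80.4] F [-0.5 -0.5  2.7] gap 85.4
shift [-0.005  0.013  0.086] turn [ 0.    -0.003 -0.   ]
```

View pics/w5.png

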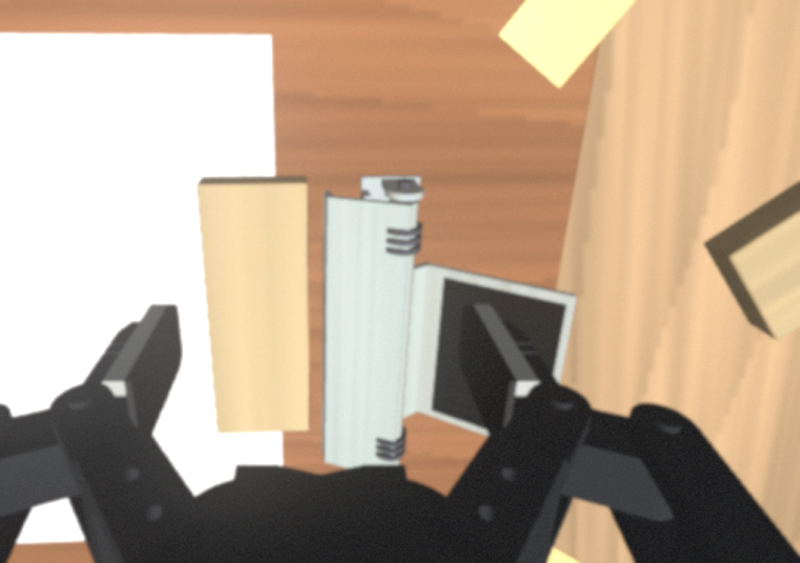

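```bash
python3 -m jog '0 0 -0.1 0 0 0 -1;0 0.03 0 0 0 0 -1;0 0 0.06 0 0 0 -1;0 0 0.06 0 0 0 -1;0 0 0 0 0 0 -1'>/dev/null; python3 go.py; python3 -m jog '0 0 0.04 0 0 0 -1;0 0 0.02 0 0 0 -1;0 0 0 0 0 0 -1'>/dev/null; python3 go.py;  python3 -m jog '0 0 0.02 0 0 0 -1;0 0 0 0 0 0 -1'>/dev/null; python3 go.py
```

```text
t 14.8 board [ 72.3   8.5 174.4] rot [177.5  -0.2  80.4] F [-0.2  0.6  2.8] gap 85.6
t 15.175 board [ 72.6   8.5 168.9] rot [177.5  -0.2  80.4] F [-0.2 -0.5  4.7] gap 85.5
t 15.425 board [ 72.6   8.6 166.9] rot [177.5  -0.2  80.4] F [-1.5 -0.7  4.5] gap 85.2
```

```bash
python3 -m jog '0 0 0.02 0 0 0 -1;0 0 0 0 0 0 -1'>/dev/null; python3 go.py;  python3 look.py w6 wrist 100 100 640 480
```

```text
t 15.675 board [ 72.4   8.6 164.8] rot [177.6  -0.2  80.4] F [-3.7 -0.8  5.8] gap 85.0
```

View pics/w6.png

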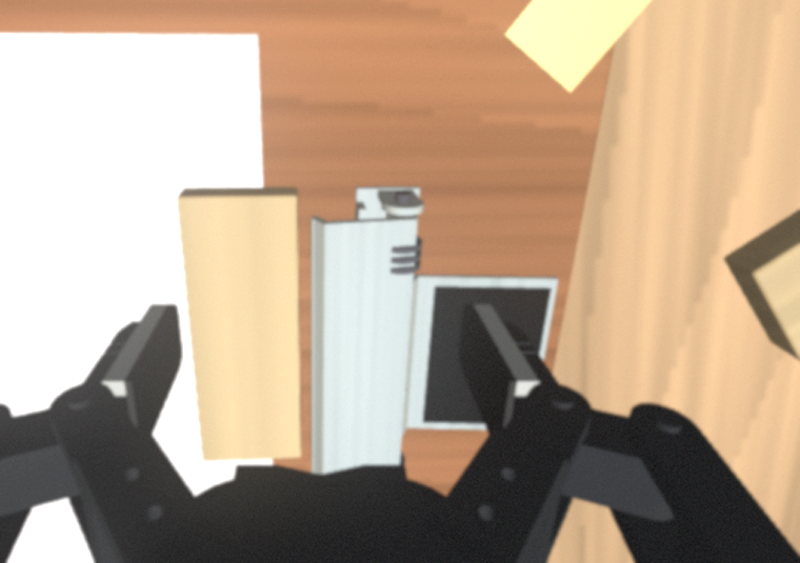

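The wrist view shows the pad lying level, so the lever is near 0.6, with the jaw open and the left finger just behind the strip at column 180. Now I'll close in small steps, shifting +y and retracting so the pad finger stays put.

```bash
python3 -m jog '0 0.011 -0.009 0 0 0 -0.95;0 0.01 -0.009 0 0 0 -0.9;0 0 0 0 0 0 -0.9' 20 >/dev/null; python3 go.py; python3 -m jog '0 0.011 -0.009 0 0 0 -0.85;0 0.01 -0.008 0 0 0 -0.8;0 0 0 0 0 0 -0.8' >/dev/null; python3 go.py
```

```text
t 16.1 board [ 74.4   8.6 166.9] rot [177.6  -0.2  80.4] F [-4.1 -0.2  5.8] gap 81.2
t 16.475 board [ 76.4   8.6 168.6] rot [177.6  -0.2  80.4] F [-3.1 -1.2  5.7] gap 76.8
```

```bash
python3 -m jog '0 0.011 -0.008 0 0 0 -0.75;0 0.01 -0.007 0 0 0 -0.7;0 0 0 0 0 0 -0.7' >/dev/null; python3 go.py; python3 -m jog '0 0.011 -0.007 0 0 0 -0.65;0 0.01 -0.006 0 0 0 -0.6;0 0 0 0 0 0 -0.6' >/dev/null; python3 go.py;  python3 look.py w7 wrist 100 100 640 480
```

```text
t 16.85 board [ 78.5   8.6 170.2] rot [177.6  -0.2  80.4] F [-3.4 -0.1  5.5] gap 72.6
t 17.225 board [ 80.5   8.6 171.6] rot [177.6  -0.2  80.4] F [-3.7 -0.1  5.9] gap 68.4
```

View pics/w7.png

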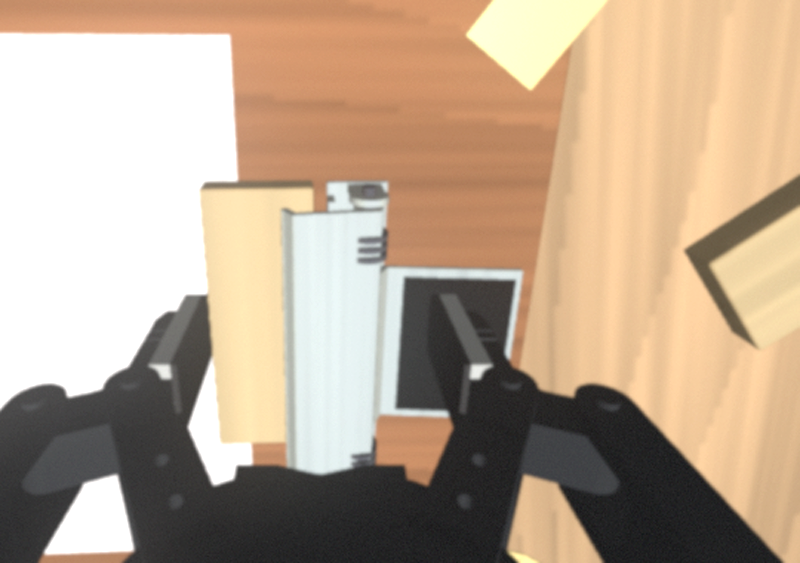

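The strip is going in square: its front edge is at column 313 and the stop at about 327, roughly 4 mm to go. I'll continue.

```bash
python3 -m jog '0 0.011 -0.006 0 0 0 -0.55;0 0.01 -0.006 0 0 0 -0.5;0 0 0 0 0 0 -0.5' >/dev/null; python3 go.py; python3 -m jog '0 0.005 -0.003 0 0 0 -0.475;0 0 0 0 0 0 -0.475' >/dev/null; python3 go.py; python3 -m jog '0 0.005 -0.003 0 0 0 -0.45;0 0 0 0 0 0 -0.45' >/dev/null; python3 go.py
```

```text
t 17.65 board [ 82.4   8.6 172.8] rot [177.6  -0.2  80.4] F [-3.  -0.6  6.2] gap 64.5
t 17.9 board [ 82.5   8.6 172.9] rot [177.7  -0.2  80.4] F [-5.7 -0.8  7.8] gap 63.4
t 18.15 board [ 82.4   8.6 173. ] rot [177.8  -0.2  80.4] F [-10.2  -0.7  12.2] gap 62.2
```

Fx has risen to -10 N, so the strip is seated against the stop. I'll back the pushing finger off a little with the pad still held, then lift straight up so the jaw closes.

```bash
python3 -m jog '0 -0.01 0.006 0 0 0 -0.5;0 -0.01 0.006 0 0 0 -0.55;0 -0.01 0.006 0 0 0 -0.6;0 -0.01 0.006 0 0 0 -0.65;0 0 0 0 0 0 -0.65' >/dev/null; python3 go.py; python3 -m jog '0 0 -0.05 0 0 0 -0.65;0 0 -0.05 0 0 0 -0.65;0 0 -0.1 0 0 0 -0.65;0 0 -0.3 0 0 0 -0.65;0 0 -0.4 0 0 0 -1' >/dev/null; python3 go.py;  python3 -m jog '0 -0.5 -0.2 0 0 0 -1;0 -0.6 0 0 0 0 -1;0 -0.6 0 0 0 0 -1;0 -0.6 0 0 0 0 -1;0 -0.4 0 0 0 0 -1' >/dev/null; python3 go.py; python3 strip.py; python3 - <<'E'
from h import *
from scipy.spatial.transform import Rotation as R
C=np.array([549.5,21.6,4]);B=R.from_euler('z',-9.6,degrees=True)
s=snapshot("top");hsv=cv2.cvtColor(s["img"],cv2.COLOR_RGB2HSV)
# rear edge profile: hue/sat/val along board x at several y, plane z=9 above face
for y in (-30,-10,10,30,45):
    q=proj(s,B.apply([[x,y,9] for x in range(50,84,2)])+C)
    print(y,[tuple(int(v) for v in cv2.getRectSubPix(hsv[...,1],(1,1),tuple(map(float,p))).ravel())[0] for p in q])
E
```

```text
t 18.775 board [ 80.    8.7 171.2] rot [177.5  -0.2  80.4] F [-1.2  0.5  5.5] gap 70.6
t 19.4 board [ 75.2   8.2 260.7] rot [177.7  -0.2  80.4] F [ 0.3 -0.1  1. ] gap 84.9
t 20.025 board [-196.9    8.2  268.5] rot [177.5  -0.2  80.4] F [0.8 1.6 0.8] gap 85.5
299 [[59.8, 57.7], [87.5, 53.7], [74.1, -36.9], [46.4, -32.8]] [67.  10.4  9. ]
-30 [1, 2, 7, 42, 86, 107, 102, 100, 98, 98, 99, 101, 96, 57, 29, 28, 26]
-10 [4, 5, 6, 16, 83, 103, 102, 100, 97, 100, 101, 101, 103, 76, 21, 32, 27]
10 [2, 3, 6, 26, 105, 105, 101, 99, 99, 100, 99, 101, 108, 58, 20, 28, 26]
30 [3, 3, 7, 38, 85, 107, 97, 95, 98, 99, 98, 99, 105, 58, 32, 26, 27]
45 [2, 2, 6, 37, 92, 106, 101, 100, 101, 101, 101, 102, 107, 49, 28, 30, 29]
```

The rear edge reads x ≈ 57 mm at every y, so the centre is at about 73 mm: home and square. The jaw's lip lies across the strip at about 76 mm, and the arm is clear. Handing in.

```bash
python3 -m jog '0 0 0 0 0 0 -1;0 0 0 0 0 0 -1;0 0 0 0 0 0 -1;0 0 0 0 0 0 -1' >/dev/null; python3 -c "
from bench import *
print(hand_in())"
```

```text
the job is handed in; nothing more can be done
None
```

I clipped the bare strip in and handed the job in, but `hand_in()` returned no verdict. By the top camera the strip is home and square (centre about 73 mm) with the jaw's lip down across it; I couldn't measure lever angle or grip force directly, and the arm was clear at about 20 of 54 s.

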